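# Hold the blue waste bin open by its lever, then ease it shut

### The arm

A 6-joint arm with a two-finger parallel gripper is mounted at the origin on the work surface. World frame = base frame: x ahead of the robot, y to its left, z up, the work surface at z = 0. Lengths are in m, angles in degrees, forces in N, time in s.
With the tool pointing down it reaches from about 0.3 to 0.75 m from the base axis. Payload 8.5 kg.
Tool frame: the origin (TCP) lies at the very end of the fingers, on their centre line; the grasp point (between the pads) lies 19 mm behind it; z points along the fingers, y is the direction in which the jaws open and shut (so a half turn about z gives the same grasp; the last joint's range is limited). The gripper opens to 85 mm and grips with 20 to 120 N. Pads are 22 mm wide; open, the fingers measure 114 mm over their backs; the gripper's body (76 mm by 85 mm) begins 54 mm behind the grasp point. The pads swing forward as they close: fully open they stand 13 mm farther back than shut.
Start: joints at [53.153, 21.807, 74.336, -0, 83.858, -12.336], TCP at [0.228, 0.5, 0.231] pointing down, gripper open.
Joint ranges: [-178.18, 178.18], [-50.72, 133.34], [12.68, 142.11], [-81.47, 261.47], [9.98, 163.14], [-165.26, 165.26]. Speed limits (degrees/s): [136.94, 136.94, 180, 180, 180, 180].

### API

Orientations are given as a 3x3 rotation matrix whose columns are the frame's x, y, z axes.
In Python, from rig import env, vision, close_job, spotter gives the robot as it stands. The module is installed in compiled form; this text tells all that it offers.
- The arm moves only by the tool jog_arm, never from a script. Its argument "plan" is a list that holds one entry, the list of rows, each a list of 6 numbers: the shift along the tool's x, y, z in units of 40 mm (1.0 is 40 mm), then the turn, a rotation vector about the tool's x, y, z in units of 0.15 rad (1.0 is 0.15 rad). A call has 1 to 10 rows; each row shifts and turns the commanded pose from where the row before left it, along the tool's axes as they then stand; what a row does not reach is not made up. A row lasts 1/10 s, in which the tool goes at most 50 mm and 8.59 degrees, less where a joint would pass 70% of its speed; a pose out of reach is approached as far as the arm can. A call with a number of a shift or a turn outside -1 to 1 is refused whole. A call with a gripper value outside its range is refused whole. "grip" is the opening, from -1 (shut) to 1 (fully open), set as the call begins (left out, the last holds). The fingers move at their own pace and stop on an object; "squeeze" is the grip in N (left out, the last holds). Time passes only in rows, so rows that do not move let the fingers close. It gives the time, the measured TCP pose, the force and the opening at its end, in the units of the state.
- env.observe(): the state, without advancing time (a new reading comes with each control period).
- vision.get_image(name): name is "scene" or "top" or "wrist"; returns (picture, depth): 420x560x3 uint8, red, green, blue; 420x560 float32, m along the optical axis (not along the pixel's ray), 0 where there is no reading.
- vision.camera_info(name): a dict with "fx", "fy", "cx", "cy" (pixels), "rvec" (rotation vector, rad) and "tvec" (3), from world to camera coordinates, as OpenCV has them. Camera axes: x right, y down, z forward; pixel columns grow to the right and rows downward; lengths in m; the calibration is good to about 2 mm. The wrist camera is an equidistant fisheye: a pixel r from the principal point sees the ray r / f radians off the axis. A picture is of the moment at which its call begins: read the wrist's pose just before it. camera_info takes no time and is no camera call; for the wrist camera it gives the pose at the moment of the call.
- close_job(): hands the job in, once; it reports no verdict.
Trained networks look in the newest picture that a camera, given by its name, has taken for a name from the list of things; names that differ only in an ending like _2 or _b are one class to them, and where a whole thing is asked for, a point or a joint stands for the part that bears it (a point fixed in the world has none). Each returns a list of dicts, best first, with "score" (0 to 1); they miss things now and then, are a little off and sometimes report something else, mostly with a low value. They report only what shows in the picture. A call takes as long as a camera call.
- spotter.trace(camera, query): "pixels" (420x560 bool, what is visible of it) and "rect" ([left, top, right, bottom] in pixels, round what is visible of it).
The state is a dict: "time_s": time; "q": joint angles; "qvel": joint speeds; "joint_efforts": joint torques, N m; "position": TCP position; "tool_rot": TCP orientation; "ft_force": force on the tool from outside, world axes, zero at the start; "wrist_torque": the same for the moment, N m; "grip_width": finger opening in m.
Only numpy, scipy, OpenCV 4.12 (cv2) and the standard library are available. Lean on these libraries where they do the work, as an engineer would, in place of code of your own. Each camera call takes 0.05 s, during which the arm holds its last target.

### The job

Press the lever of the blue-lidded bin right down so that its lid opens wide, and keep it open for three seconds while a colleague empties a tray of used creamer cups into it. Then let the lever up slowly under the fingertips so that the lid settles shut without slamming. Work only by pressing the lever, never touch the lid itself, leave the red-lidded bin shut, and do not shift either bin or the crockery around them.

Things in the scene. Friction and masses are not known exactly. Their poses are not given: they have to be found in the camera images.
- blue_bin: the bin to open: round counter-top waste bin, 170 mm across, brushed steel shell on a black base 176 mm across, grey bucket inside, 1.5 kg, standing loose on rubber; origin at the centre of its underside, z up, its lever sticks out along its own -x, the lid's hinge is at +x; rim 222 mm and closed lid's crown 252 mm above the counter. Either bin may stand on the left or the right
- blue_pad (a point): centre of the top face of the blue finger pad on that bin's press lever: pad 36 mm along the lever, 50 mm wide, 139 mm out from the bin's axis (54 mm in front of its wall) along the bin's own -x, 46 mm above the counter at rest; it sinks 28 mm, almost straight down, to its stop 18 mm above the counter
- blue_lid (a joint): opening angle of the blue lid: 0 shut, 1.20 with the lever fully down (always 6 times the lever's angle); hinged at the bin's rear, the front edge rises and swings back away from the lever
- blue_lever (a joint): angle of the blue bin's lever: 0 at rest (up), 0.20 fully down. It pivots at the bin's axis 26 mm above the counter; the pad tilts from 0.1 rad up to 0.1 rad down. A light return spring and the lid's weight push it up: 5 to 10 N to start it down, less as the lid rises. Nothing latches or damps it: let go, and the lid slams
- red_bin: the other bin, alike but with red lid and red pad, to be left alone: round counter-top waste bin, 170 mm across, brushed steel shell on a black base 176 mm across, grey bucket inside, 1.5 kg, standing loose on rubber; origin at the centre of its underside, z up, its lever sticks out along its own -x, the lid's hinge is at +x; rim 222 mm and closed lid's crown 252 mm above the counter
- red_pad (a point): centre of the top face of the red bin's lever pad, same sizes as the blue one; not to be pressed
- red_lid (a joint): opening angle of the red lid, 0 shut; it must stay shut
- saucers: stack of six white saucers, 136 mm across, 46 mm high, between the bins; origin under its centre
- creamers: small brown wooden bowl of creamer cups, 96 mm across, 50 mm high; origin under its centre
- stirrers: grey-green canister, 76 mm across, 100 mm high, with wooden stirrers standing up to 145 mm; origin under its centre
- sugar: grey-green canister, 76 mm across, 100 mm high, with paper sugar sticks up to 122 mm; origin under its centre
- cup: white handled cup, 76 mm across, 62 mm high; origin under its centre
- milk_jug: small steel milk jug, 68 mm across, 88 mm high, handle at its -y; origin under its centre

How it is judged:
By the outcome, as a careful person would: the job done as asked, in the order asked, and still so for the second after the job is handed in, with the robot touching nothing.
It also fails if it takes over 51 s, if anything falls off the work surface, if the arm or the gripper's body presses on something with over 40 N, if the wrist force passes 120 N, or if a joint passes its speed limit or range.

## Working session

There is one attempt and no reset: what is moved stays moved. The work goes in short steps, Python scripts to look and compute and a tool call to move; the robot and the scene stay as the last step left them, time stands still between calls to the robot, and variables do not carry over. Pictures are saved under pics/ and viewed, and the job is handed in when it is done.

Besides the shell and the picture viewer there is one more tool, called after "Call:" as a command line: name --argument value ..., lists and objects as JSON in quotes. jog_arm: Moves the arm, as the interface text tells. Its arguments: {"type":"object","properties":{"plan":{"type":"array"},"grip":{"type":"number"},"squeeze":{"type":"number"}},"required":["plan"]}

```bash
mkdir -p pics
cat > h.py <<'E'
import numpy as np, cv2
from rig import env, vision, spotter
def pts(name,depth,mask):
    i=vision.camera_info(name); R=cv2.Rodrigues(np.array(i['rvec'],float))[0]; t=np.array(i['tvec'],float).ravel()
    v,u=np.nonzero(mask&(depth>0)); d=depth[v,u]
    c=np.c_[(u-i['cx'])/i['fx']*d,(v-i['cy'])/i['fy']*d,d]
    return (c-t)@R,u,v
def save(n,im): cv2.imwrite('pics/'+n,cv2.cvtColor(im,cv2.COLOR_RGB2BGR))
E
python3 - <<'E'
from h import *
s=env.observe(); print(s['time_s'],s['position'],s['tool_rot'],s['ft_force'],s['grip_width'])
for n in ['top','scene']:
    im,d=vision.get_image(n); save(n+'0.png',im); np.savez(n+'0.npz',im=im,d=d)
    for q in ['blue_bin','blue_pad','red_bin','red_pad']:
        for r in spotter.trace(n,q)[:2]:
            P,u,v=pts(n,d,r['pixels']); print(n,q,round(r['score'],2),r['rect'],len(P),np.round(np.median(P,0),3) if len(P) else '')
            if q=='blue_pad': np.save(f'pad_{n}.npy',r['pixels'])
E
```

```text
0.0 [0.22799031 0.50020882 0.23072105] [[-9.09897301e-01  4.14832712e-01 -8.50023853e-04]
 [ 4.14833474e-01  9.09896637e-01 -1.13991645e-03]
 [ 3.00559213e-04 -1.38982525e-03 -9.99998989e-01]] [-0.25169829  1.11890365  0.25810269] 0.08536546508302542
top blue_bin 0.65 [93.0, 176.3, 133.9, 207.3] 840 [0.557 0.472 0.085]
top blue_bin 0.39 [95.1, 223.5, 141.4, 254.7] 804 [0.426 0.488 0.016]
top blue_pad 0.7 [366.6, 203.1, 384.0, 226.7] 297 [ 0.504 -0.268  0.044]
top blue_pad 0.69 [186.4, 221.6, 205.6, 249.5] 373 [0.432 0.252 0.043]
top red_bin 0.6 [153.0, 143.0, 231.9, 248.1] 5059 [0.551 0.237 0.243]
top red_pad 0.53 [186.6, 222.0, 206.4, 252.0] 331 [0.431 0.252 0.044]
scene blue_bin 0.58 [167.0, 150.6, 243.9, 237.4] 4690 [ 0.639 -0.178  0.244]
scene blue_bin 0.24 [255.9, 211.7, 300.2, 257.5] 1553 [0.601 0.015 0.042]
scene red_bin 0.89 [322.3, 212.1, 402.9, 289.2] 4756 [0.586 0.24  0.246]
scene red_pad 0.61 [280.2, 178.1, 310.6, 211.8] 696 [ 0.469 -0.005  0.039]
```

View pics/top0.png

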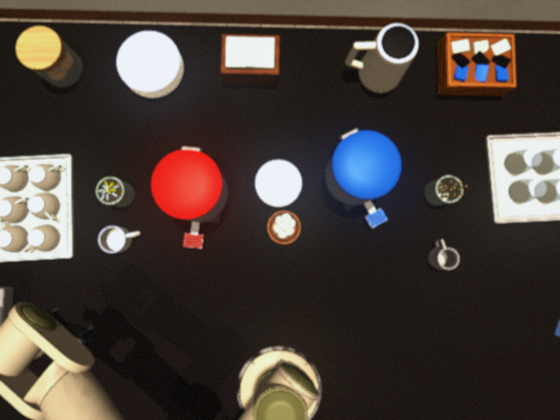

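View pics/scene0.png

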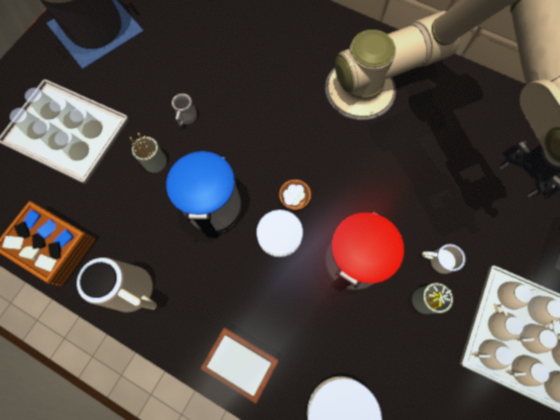

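The top picture shows the blue bin on the right (lid about (367,165), pad about (375,216)). The red bin is on the left, with its pad at (193,240). A canister stands at (445,190) and a jug or cup at (444,257). Next I'll measure the blue pad and the lid.

Run:
```python
from h import *
z=np.load('top0.npz'); im=z['im'].astype(int); d=z['d']
blue=(im[...,2]>im[...,0]*1.6+20)&(im[...,2]>80)
m=np.zeros_like(blue); m[195:235,355:395]=1
P,u,v=pts('top',d,blue&m); k=(P[:,2]>.03)&(P[:,2]<.06); P=P[k]
r=cv2.minAreaRect((P[:,:2]*1000).astype(np.float32)); print('pad',len(P),P.mean(0),r, P[:,2].min(),P[:,2].max())
m[:]=0; m[120:205,325:405]=1
P2,_,_=pts('top',d,blue&m); P2=P2[P2[:,2]>.2]
c,rad=cv2.minEnclosingCircle((P2[:,:2]*1000).astype(np.float32)); print('lid',c,rad,P2[:,2].max(),P2.mean(0))
c=np.array(c)/1000; dv=c-r[0]/np.array(1000.) if 0 else c-np.array(r[0])/1000
print('dist',np.linalg.norm(dv),'yaw',np.degrees(np.arctan2(dv[1],dv[0])))
# objects height near
m[:]=1
A,_,_=pts('top',d,m); pc=np.array(r[0])/1000
k=(np.linalg.norm(A[:,:2]-pc,axis=1)<.28)&(A[:,2]>.03)
g=np.zeros((30,30))
for p in A[k]:
    i=int((p[0]-pc[0]+.3)/.02); j=int((p[1]-pc[1]+.3)/.02)
    g[i,j]=max(g[i,j],p[2])
print('rows x up; cols y'); 
for i in range(29,-1,-1): print('%.2f'%(pc[0]-.3+.02*i+.01),' '.join('%3d'%(q*1000) if q else '  .' for q in g[i,::-1]))
print('left col y',pc[1]+.29)
```

```text
pad 218 [ 0.49859915 -0.27677599  0.04484367] ((498.5687255859375, -277.4091796875), (38.858177185058594, 51.541194915771484), 27.255626678466797) 0.0362940981090056 0.05624950209274874
lid (624.3296508789062, -208.7744903564453) 90.0565414428711 0.25608664128174785 [ 0.61935817 -0.20618799  0.2445885 ]
dist 0.14327083063245655 yaw 28.623737908673927
rows x up; cols y
0.79   .   .   .   .   .   .   .   .   .   .   .   .   .   .   .   .   .   .   .   .   .   .   .   .   .   .   .   .   .   .
0.77   .   .   .   .   .   .   .   .   .   .   .   .   .   .   .   .   .   .   .   .   .   .   .   .   .   .   .   .   .   .
0.75   .   .   .   .   .   .   .   .   .   .   .   .   .   .   .   .   .   .   .   .   .   .   .   .   .   .   .   .   .   .
0.73   .   .   .   .   .   .   .   .   .   . 230   .   .   .   .   .   .   .   .   .   .   .   .   .   .   .   .   .   .   .
0.71   .   .   .   .   .   .   .   . 230 237 242 242 240 238   .   .   .   .   .   .   .   .   .   .   .   .   .   .   .   .
0.69   .   .   .   .   .   .   .   . 241 246 249 249 249 246 241   .   .   .   .   .   .   .   .   .   .
[... 2352 characters left out ...]
  .   .   .   .   .   .   .   .   .   .   .
0.29   .   .   .   .   .   .   .   .   .   .   .   .   .   .   .   .   .   .   .   .   .   .   .   .   .   .   .   .   .   .
0.27   .   .   .   .   .   .   .   .   .   .   .   .   .   .   .   .   .   .   .   .   .   .   .   .   .   .   .   .   .   .
0.25   .   .   .   .   .   .   .   .   .   .   .   .   .   .   .   .   .   .   .   .   .   .   .   .   .   .   .   .   .   .
0.23   .   .   .   .   .   .   .   .   .   .   .   .   .   .   .   .   .   .   .   .   .   .   .   .   .   .   .   .   .   .
0.21   .   .   .   .   .   .   .   .   .   .   .   .   .   .   .   .   .   .   .   .   .   .   .   .   .   .   .   .   .   .
left col y 0.012590820312499973
```

Call:
jog_arm --plan '[[[-0.6,-0.73,0,0,0,0],[-0.6,-0.73,0,0,0,0],[-0.6,-0.73,0,0,0,0],[-0.6,-0.73,0,0,0,0],[-0.6,-0.73,0,0,0,0],[-0.6,-0.73,0,0,0,0],[-0.6,-0.73,0,0,0,0],[-0.6,-0.73,0,0,0,0],[-0.6,-0.73,0,0,0,0],[-0.6,-0.73,0,0,0,0]]]' --grip -1

```text
time_s: 1.5
position: [0.3255, 0.1337, 0.2316]
tool_rot: [[-0.91, 0.415, 0.001], [0.415, 0.91, 0.0], [-0.001, 0.0, -1.0]]
ft_force: [1.2, -0.7, 0.3]
grip_width: 0.0001
```

Call:
jog_arm --plan '[[[-0.6,-0.73,0,0,0,0],[-0.6,-0.73,0,0,0,0],[-0.6,-0.73,0,0,0,0],[-0.6,-0.73,0,0,0,0],[-0.6,-0.73,0,0,0,0],[-0.6,-0.73,0,0,0,0],[-0.6,-0.73,0,0,0,0],[-0.6,-0.73,0,0,0,0],[-0.6,-0.73,0,0,0,0],[-0.6,-0.73,0,0,0,0]]]'

```text
time_s: 2.5
position: [0.4228, -0.2317, 0.2314]
tool_rot: [[-0.91, 0.415, 0.0], [0.415, 0.91, -0.0], [-0.0, 0.0, -1.0]]
ft_force: [0.2, 0.4, 0.1]
grip_width: -0.0004
```

Call:
jog_arm --plan '[[[-0.6,-0.73,0,0,0,0],[-0.6,-0.73,0,0,0,0],[0,0,0,0,0,0.95],[0,0,0,0,0,0.95],[0,0,0,0,0,0.95],[0,0,0,0,0,0.95],[0,0,0,0,0,0.95],[0,0,0,0,0,0.95],[0,0,0,0,0,0.95],[0,0,0,0,0,0.95]]]'

```text
time_s: 3.5
position: [0.4421, -0.3031, 0.2313]
tool_rot: [[0.003, 1.0, 0.0], [1.0, -0.003, 0.0], [0.0, 0.0, -1.0]]
ft_force: [0.4, 0.1, -0.3]
grip_width: 0.0004
```

Call:
jog_arm --plan '[[[0,0,0,0,0,0.95],[0,0,0,0,0,0.95],[0,0,0,0,0,0.95],[0,0,0,0,0,0.95],[0,0,0,0,0,0.95],[0,0,0,0,0,0.95],[0,0,0,0,0,0.95],[0,0,0,0,0,0]]]'

```text
time_s: 4.3
position: [0.4421, -0.3032, 0.2313]
tool_rot: [[0.839, 0.544, 0.0], [0.544, -0.839, -0.0], [0.0, 0.0, -1.0]]
ft_force: [0.6, 0.4, 0.1]
grip_width: -0.0004
```

Run:
```python
from h import *
i=vision.camera_info('wrist'); im,d=vision.get_image('wrist'); save('w1.png',im); np.savez('w1.npz',im=im,d=d)
R=cv2.Rodrigues(np.array(i['rvec'],float))[0]; t=np.array(i['tvec'],float).ravel()
b=im.astype(int); blue=(b[...,2]>b[...,0]*1.6+20)&(b[...,2]>60)&(d>0)
v,u=np.nonzero(blue); a=(u-i['cx']); bb=(v-i['cy']); r=np.hypot(a,bb); th=r/i['fx']
dd=d[v,u]; s=np.tan(th)/np.maximum(r,1e-9); P=(np.c_[a*s*dd,bb*s*dd,dd]-t)@R
k=(P[:,2]>.02)&(P[:,2]<.07)&(P[:,0]<.56)&(P[:,1]<-.2); Q=P[k]
print(len(Q),Q.mean(0),cv2.minAreaRect((Q[:,:2]*1000).astype(np.float32)),'px',u[k].mean(),v[k].mean())
L=P[P[:,2]>.215]; print('lid',len(L)); 
if len(L)>20: print(L.min(0),L.max(0))
im,d=vision.get_image('top'); save('t1.png',im)
b=im.astype(int); blue=(b[...,2]>b[...,0]*1.6+20)&(b[...,2]>80); m=np.zeros_like(blue); m[110:205,320:410]=1
P2,_,_=pts('top',d,blue&m);P2=P2[P2[:,2]>.22]
# ring at height band: fit circle to rim via algebra on sphere cap
A=np.c_[2*P2,np.ones(len(P2))]; s=np.linalg.lstsq(A,(P2**2).sum(1),rcond=None)[0]; print('cap centre',s[:3],cv2.fitEllipse(cv2.convexHull((P2[:,:2]*1000).astype(np.float32))))
# steel hinge tab
```

```text
980 [ 0.49875064 -0.2778492   0.04561964] ((499.2314453125, -276.31317138671875), (34.97654724121094, 49.23969268798828), 28.625625610351562) px 289.115306122449 129.9265306122449
lid 4744
[ 0.53452697 -0.29335853  0.22398391] [ 0.59847358 -0.20766508  0.2429852 ]
cap centre [ 0.62232999 -0.2092007   0.05496677] ((622.8699340820312, -209.1228790283203), (175.27871704101562, 177.1448211669922), 101.97713470458984)
```

View pics/w1.png

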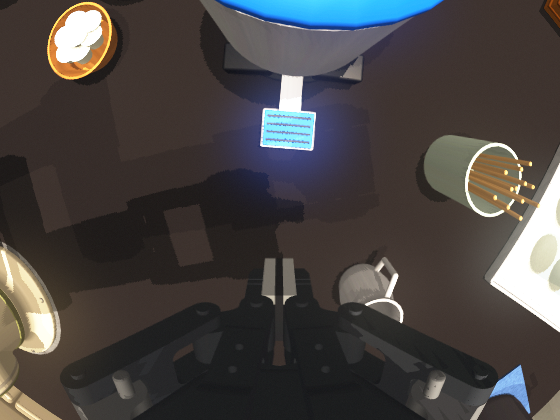

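Run:
```python
from h import *
i=vision.camera_info('wrist');R=cv2.Rodrigues(np.array(i['rvec'],float))[0]; t=np.array(i['tvec'],float).ravel()
s=env.observe(); c=-R.T@t; print(c, 'in tool',np.array(s['tool_rot']).T@(c-s['position']), s['time_s'],s['q'])
```

```text
[ 0.50356102 -0.26161238  0.37341073] in tool [ 0.07418669 -0.0010357  -0.14207914] 4.4 [-4.71014786e+01  2.04012457e+01  7.65466505e+01  2.81453213e-04
  8.30526438e+01  9.66153132e+00]
```

Call:
jog_arm --plan '[[[0,0,0,0,0,0.51],[0,0,0,0,0.7,0],[0,0,0,0,0.7,0],[0,0,0,0,0.7,0],[0,0,0,0,0.7,0],[0,0,0,0,0.7,0],[0,0,0,0,0,0]]]'

```text
time_s: 5.1
position: [0.4408, -0.3039, 0.2305]
tool_rot: [[0.759, 0.479, 0.44], [0.414, -0.878, 0.241], [0.502, -0.001, -0.865]]
ft_force: [0.0, -0.1, -0.4]
grip_width: 0.0
```

Call:
jog_arm --plan '[[[-0.07,0.015,0.71,0,0,0],[-0.07,0.015,0.71,0,0,0],[-0.07,0.015,0.71,0,0,0],[-0.07,0.015,0.71,0,0,0],[-0.07,0.015,0.71,0,0,0],[-0.07,0.015,0.71,0,0,0],[0,0,0,0,0,0]]]'

```text
time_s: 5.8
position: [0.5062, -0.2704, 0.073]
tool_rot: [[0.76, 0.483, 0.435], [0.417, -0.875, 0.244], [0.499, -0.004, -0.867]]
ft_force: [-0.1, -0.2, -0.4]
grip_width: -0.0004
```

Run:
```python
from h import *
s=env.observe(); p=np.array(s['position']); a=np.array([.6225,-.209]); y=np.radians(28.7); bx=np.array([np.cos(y),np.sin(y)]); by=np.array([-bx[1],bx[0]])
print(p,'radial',-(p[:2]-a)@bx,'lat',(p[:2]-a)@by); print(np.round(s['tool_rot'],3),s['ft_force'],s['q'])
for n in ['wrist','scene','top']:
  im,d=vision.get_image(n); save(n+'2.png',im)
```

```text
[ 0.50621818 -0.27036919  0.07299291] radial 0.13146708058544304 lat 0.002011517512475095
[[ 0.76   0.483  0.435]
 [ 0.417 -0.875  0.244]
 [ 0.499 -0.004 -0.867]] [-0.10491456 -0.16360653 -0.38103249] [-53.37487612  31.62605351  94.83489276  36.91276357  55.51173716
 -14.13918733]
```

View pics/wrist2.png

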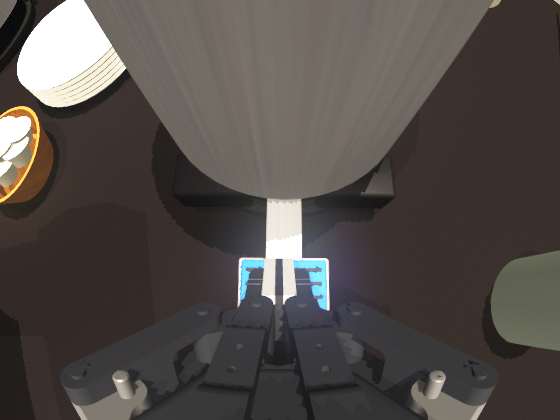

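View pics/top2.png

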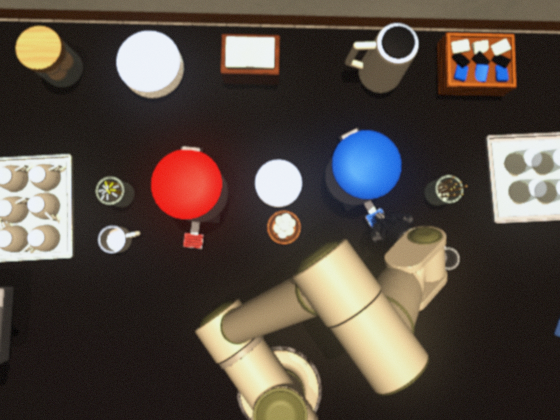

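The wrist view shows the closed fingertips centred over the blue pad at about (283,280). The camera and gripper body are clear of the shell. I'll lower straight down.

Call:
jog_arm --plan '[[[-0.062,0,0.108,0,0,0],[-0.062,0,0.108,0,0,0],[-0.062,0,0.108,0,0,0],[-0.025,0,0.043,0,0,0],[-0.025,0,0.043,0,0,0],[0,0,0,0,0,0]]]'

```text
time_s: 6.55
position: [0.506, -0.2723, 0.0563]
tool_rot: [[0.76, 0.479, 0.44], [0.414, -0.878, 0.24], [0.501, -0.0, -0.865]]
ft_force: [-0.2, -0.1, 0.0]
grip_width: -0.0004
```

Call:
jog_arm --plan '[[[-0.025,0,0.043,0,0,0],[-0.025,0,0.043,0,0,0],[0,0,0,0,0,0]]]'

```text
time_s: 6.85
position: [0.506, -0.2722, 0.0523]
tool_rot: [[0.76, 0.479, 0.44], [0.415, -0.878, 0.24], [0.501, -0.0, -0.865]]
ft_force: [0.5, 0.5, -0.3]
grip_width: 0.0003
```

Call:
jog_arm --plan '[[[-0.025,0,0.043,0,0,0],[-0.025,0,0.043,0,0,0],[0,0,0,0,0,0]]]'

```text
time_s: 7.15
position: [0.5061, -0.2724, 0.0487]
tool_rot: [[0.759, 0.479, 0.44], [0.415, -0.878, 0.24], [0.501, 0.0, -0.865]]
ft_force: [-2.6, -0.3, 5.2]
grip_width: 0.0003
```

Run:
```python
from h import *
for n in ['scene','wrist']:
  im,d=vision.get_image(n); save(n+'3.png',im)
```

```text
(no output)
```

View pics/scene3.png

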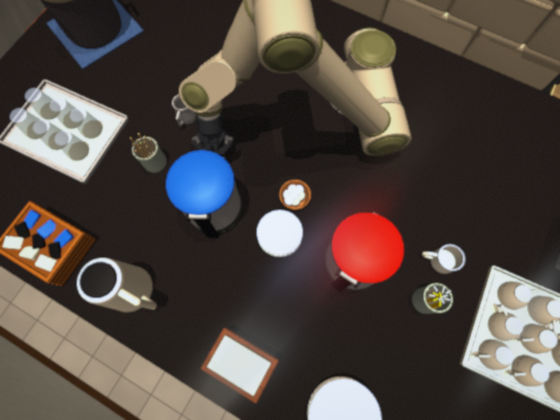

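Contact came at TCP z of about 0.050 with 5 N. The scene picture shows the arm clear of the lid, and the jug beneath it is untouched. I'll press smoothly.

Call:
jog_arm --plan '[[[-0.025,0,0.043,0,0,0],[-0.025,0,0.043,0,0,0],[-0.025,0,0.043,0,0,0],[-0.025,0,0.043,0,0,0],[-0.025,0,0.043,0,0,0],[0,0,0,0,0,0]]]'

```text
time_s: 7.85
position: [0.506, -0.2727, 0.0387]
tool_rot: [[0.76, 0.479, 0.44], [0.415, -0.878, 0.24], [0.501, 0.001, -0.865]]
ft_force: [-2.9, -1.1, 4.5]
grip_width: -0.0004
```

Call:
jog_arm --plan '[[[-0.025,0,0.043,0,0,0],[-0.025,0,0.043,0,0,0],[-0.025,0,0.043,0,0,0],[-0.025,0,0.043,0,0,0],[-0.025,0,0.043,0,0,0],[0,0,0,0,0,0]]]'

```text
time_s: 8.45
position: [0.5061, -0.2724, 0.0284]
tool_rot: [[0.76, 0.479, 0.44], [0.414, -0.878, 0.24], [0.501, -0.0, -0.865]]
ft_force: [-1.1, -2.0, 3.3]
grip_width: 0.0003
```

Call:
jog_arm --plan '[[[-0.025,0,0.043,0,0,0],[-0.012,0,0.022,0,0,0],[-0.012,0,0.022,0,0,0],[0,0,0,0,0,0]]]'

```text
time_s: 8.85
position: [0.5061, -0.2722, 0.0245]
tool_rot: [[0.759, 0.479, 0.44], [0.415, -0.878, 0.24], [0.501, -0.0, -0.865]]
ft_force: [-0.5, -1.7, 2.2]
grip_width: -0.0
```

Call:
jog_arm --plan '[[[-0.012,0,0.022,0,0,0],[-0.012,0,0.022,0,0,0],[0,0,0,0,0,0]]]'

```text
time_s: 9.15
position: [0.5061, -0.2722, 0.0225]
tool_rot: [[0.759, 0.479, 0.44], [0.415, -0.878, 0.24], [0.501, -0.0, -0.865]]
ft_force: [0.6, -0.9, 2.0]
grip_width: 0.0003
```

Call:
jog_arm --plan '[[[-0.012,0,0.022,0,0,0],[0,0,0,0,0,0]]]'

```text
time_s: 9.35
position: [0.5062, -0.2722, 0.0217]
tool_rot: [[0.759, 0.479, 0.44], [0.415, -0.878, 0.24], [0.501, -0.0, -0.865]]
ft_force: [0.1, -1.9, 3.6]
grip_width: 0.0
```

Call:
jog_arm --plan '[[[-0.012,0,0.022,0,0,0],[0,0,0,0,0,0]]]'

```text
time_s: 9.55
position: [0.5063, -0.2722, 0.0211]
tool_rot: [[0.759, 0.479, 0.44], [0.415, -0.878, 0.24], [0.502, 0.0, -0.865]]
ft_force: [-0.7, -0.4, 8.6]
grip_width: 0.0001
```

Run:
```python
from h import *
print(env.observe()['ft_force'])
for n in ['scene','wrist','top']:
  im,d=vision.get_image(n); save(n+'4.png',im); np.savez(n+'4.npz',im=im,d=d)
```

```text
[-0.66849417 -0.3786396   8.58560592]
```

View pics/scene4.png

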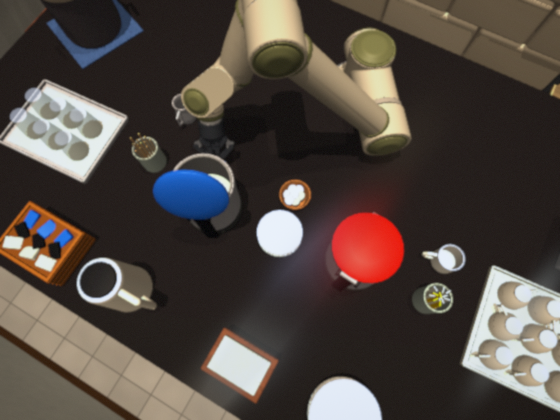

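View pics/wrist4.png

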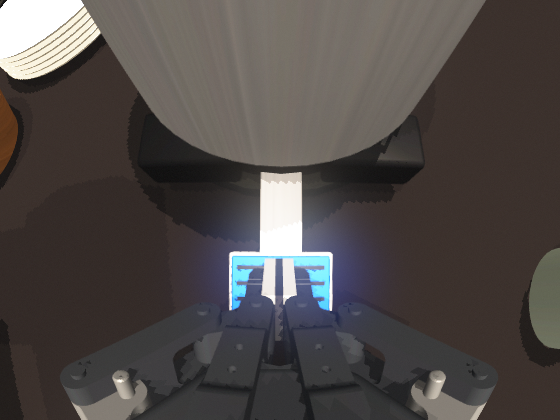

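The lid stands wide open in the scene picture, at about (190,195), and the force has risen, so the lever is at its stop. I'll add a slight margin and hold.

Call:
jog_arm --plan '[[[-0.005,0,0.009,0,0,0],[0,0,0,0,0,0],[0,0,0,0,0,0],[0,0,0,0,0,0],[0,0,0,0,0,0],[0,0,0,0,0,0],[0,0,0,0,0,0],[0,0,0,0,0,0],[0,0,0,0,0,0],[0,0,0,0,0,0]]]'

```text
time_s: 10.7
position: [0.5063, -0.2723, 0.0209]
tool_rot: [[0.759, 0.479, 0.441], [0.415, -0.878, 0.24], [0.502, 0.0, -0.865]]
ft_force: [-0.9, 0.4, 8.5]
grip_width: 0.0002
```

Call:
jog_arm --plan '[[[0,0,0,0,0,0],[0,0,0,0,0,0],[0,0,0,0,0,0],[0,0,0,0,0,0],[0,0,0,0,0,0],[0,0,0,0,0,0],[0,0,0,0,0,0],[0,0,0,0,0,0],[0,0,0,0,0,0],[0,0,0,0,0,0]]]'

```text
time_s: 11.7
position: [0.5063, -0.2723, 0.0209]
tool_rot: [[0.759, 0.479, 0.441], [0.415, -0.878, 0.24], [0.502, 0.0, -0.865]]
ft_force: [-1.3, 0.1, 9.2]
grip_width: -0.0003
```

Call:
jog_arm --plan '[[[0,0,0,0,0,0],[0,0,0,0,0,0],[0,0,0,0,0,0],[0,0,0,0,0,0],[0,0,0,0,0,0],[0,0,0,0,0,0],[0,0,0,0,0,0],[0,0,0,0,0,0],[0,0,0,0,0,0],[0,0,0,0,0,0]]]'

```text
time_s: 12.7
position: [0.5063, -0.2722, 0.0209]
tool_rot: [[0.759, 0.479, 0.441], [0.415, -0.878, 0.24], [0.502, 0.0, -0.865]]
ft_force: [-1.8, -0.1, 8.8]
grip_width: 0.0
```

Call:
jog_arm --plan '[[[0,0,0,0,0,0],[0,0,0,0,0,0],[0,0,0,0,0,0],[0,0,0,0,0,0],[0,0,0,0,0,0],[0,0,0,0,0,0],[0,0,0,0,0,0]]]'

```text
time_s: 13.4
position: [0.5063, -0.2722, 0.0209]
tool_rot: [[0.759, 0.479, 0.441], [0.415, -0.878, 0.24], [0.502, 0.0, -0.865]]
ft_force: [-1.3, -0.1, 8.6]
grip_width: 0.0002
```

Run:
```python
from h import *
im,d=vision.get_image('scene'); save('scene5.png',im)
s=env.observe();print(s['time_s'],s['ft_force'])
b=im.astype(int); m=np.zeros(d.shape,bool); m[150:240,140:250]=1
blue=(b[...,2]>b[...,0]*1.6+20)&(b[...,2]>60)&m
P,_,_=pts('scene',d,blue); P=P[P[:,2]>.2]; c=P.mean(0); w=np.linalg.svd(P-c,full_matrices=False)[2][2]
print(len(P),P.max(0),w,'tilt',np.degrees(np.arccos(abs(w[2]))))
```

```text
13.45 [-1.05487859 -0.97393255  8.56499656]
2877 [ 0.73423994 -0.0964205   0.39712947] [0.80782119 0.44672074 0.38453285] tilt 67.38525805044829
```

Held for about 3.9 s at the stop, and the lid measured 67° (1.18 rad). Now the slow release.

Call:
jog_arm --plan '[[[0.0075,0,-0.013,0,0,0],[0.0075,0,-0.013,0,0,0],[0.0075,0,-0.013,0,0,0],[0.0075,0,-0.013,0,0,0],[0.0075,0,-0.013,0,0,0],[0.0075,0,-0.013,0,0,0],[0.0075,0,-0.013,0,0,0],[0.0075,0,-0.013,0,0,0],[0.0075,0,-0.013,0,0,0],[0.0075,0,-0.013,0,0,0]]]'

```text
time_s: 14.45
position: [0.5061, -0.2723, 0.0263]
tool_rot: [[0.76, 0.479, 0.44], [0.415, -0.878, 0.24], [0.501, -0.0, -0.865]]
ft_force: [-1.0, -1.3, 2.4]
grip_width: -0.0
```

Call:
jog_arm --plan '[[[0.0075,0,-0.013,0,0,0],[0.0075,0,-0.013,0,0,0],[0.0075,0,-0.013,0,0,0],[0.0075,0,-0.013,0,0,0],[0.0075,0,-0.013,0,0,0],[0.0075,0,-0.013,0,0,0],[0.0075,0,-0.013,0,0,0],[0.0075,0,-0.013,0,0,0],[0.0075,0,-0.013,0,0,0],[0.0075,0,-0.013,0,0,0]]]'

```text
time_s: 15.45
position: [0.5061, -0.2723, 0.0324]
tool_rot: [[0.759, 0.479, 0.44], [0.415, -0.878, 0.24], [0.501, 0.0, -0.865]]
ft_force: [-1.7, -2.0, 2.6]
grip_width: -0.0001
```

Call:
jog_arm --plan '[[[0.0075,0,-0.013,0,0,0],[0.0075,0,-0.013,0,0,0],[0.0075,0,-0.013,0,0,0],[0.0075,0,-0.013,0,0,0],[0.0075,0,-0.013,0,0,0],[0.0075,0,-0.013,0,0,0],[0.0075,0,-0.013,0,0,0],[0.0075,0,-0.013,0,0,0],[0.0075,0,-0.013,0,0,0],[0.0075,0,-0.013,0,0,0]]]'

```text
time_s: 16.45
position: [0.5062, -0.2722, 0.0384]
tool_rot: [[0.759, 0.479, 0.44], [0.415, -0.878, 0.24], [0.501, 0.0, -0.865]]
ft_force: [0.3, -0.9, 4.2]
grip_width: 0.0004
```

Call:
jog_arm --plan '[[[0.005,0,-0.0087,0,0,0],[0.005,0,-0.0087,0,0,0],[0.005,0,-0.0087,0,0,0],[0.005,0,-0.0087,0,0,0],[0.005,0,-0.0087,0,0,0],[0.005,0,-0.0087,0,0,0],[0.005,0,-0.0087,0,0,0],[0.005,0,-0.0087,0,0,0],[0.005,0,-0.0087,0,0,0],[0.005,0,-0.0087,0,0,0]]]'

```text
time_s: 17.45
position: [0.5062, -0.2722, 0.0424]
tool_rot: [[0.759, 0.479, 0.44], [0.415, -0.878, 0.24], [0.501, -0.0, -0.865]]
ft_force: [3.5, -0.2, 3.9]
grip_width: 0.0
```

Call:
jog_arm --plan '[[[0.005,0,-0.0087,0,0,0],[0.005,0,-0.0087,0,0,0],[0.005,0,-0.0087,0,0,0],[0.005,0,-0.0087,0,0,0],[0.005,0,-0.0087,0,0,0],[0.005,0,-0.0087,0,0,0],[0.005,0,-0.0087,0,0,0],[0.005,0,-0.0087,0,0,0],[0.005,0,-0.0087,0,0,0],[0.005,0,-0.0087,0,0,0]]]'

```text
time_s: 18.45
position: [0.5061, -0.2722, 0.0463]
tool_rot: [[0.759, 0.479, 0.44], [0.415, -0.878, 0.24], [0.501, -0.0, -0.865]]
ft_force: [4.7, 2.5, 5.5]
grip_width: -0.0003
```

Call:
jog_arm --plan '[[[0.005,0,-0.0087,0,0,0],[0.005,0,-0.0087,0,0,0],[0.005,0,-0.0087,0,0,0],[0.005,0,-0.0087,0,0,0],[0.005,0,-0.0087,0,0,0],[0.005,0,-0.0087,0,0,0],[0.005,0,-0.0087,0,0,0],[0.005,0,-0.0087,0,0,0],[0.005,0,-0.0087,0,0,0],[0.005,0,-0.0087,0,0,0]]]'

```text
time_s: 19.45
position: [0.5058, -0.2724, 0.05]
tool_rot: [[0.76, 0.479, 0.439], [0.415, -0.878, 0.24], [0.5, -0.0, -0.866]]
ft_force: [0.7, -0.7, 1.5]
grip_width: 0.0002
```

Call:
jog_arm --plan '[[[0.005,0,-0.0087,0,0,0],[0.005,0,-0.0087,0,0,0],[0.005,0,-0.0087,0,0,0],[0.005,0,-0.0087,0,0,0],[0.005,0,-0.0087,0,0,0],[0.005,0,-0.0087,0,0,0],[0.005,0,-0.0087,0,0,0],[0.005,0,-0.0087,0,0,0],[0.005,0,-0.0087,0,0,0],[0.005,0,-0.0087,0,0,0]]]'

```text
time_s: 20.45
position: [0.5061, -0.2723, 0.0544]
tool_rot: [[0.759, 0.479, 0.44], [0.415, -0.878, 0.24], [0.501, 0.0, -0.865]]
ft_force: [-0.7, 0.4, 1.1]
grip_width: 0.0004
```

Call:
jog_arm --plan '[[[0,0,-0.2,0,0,0],[0,0,-0.5,0,0,0],[0,0,-0.5,0,0,0],[0,0,-0.5,0,0,0],[0,0,-0.5,0,0,0],[0,0,-0.5,0,0,0],[0,0,-0.5,0,0,0],[0,0,-0.3,0,0,0],[0,0,0,0,0,0]]]'

```text
time_s: 21.35
position: [0.4442, -0.3067, 0.1768]
tool_rot: [[0.759, 0.478, 0.441], [0.415, -0.878, 0.238], [0.501, 0.003, -0.865]]
ft_force: [0.2, 0.6, -0.0]
grip_width: -0.0004
```

Run:
```python
from h import *
for n in ['scene','top','wrist']:
  im,d=vision.get_image(n); save(n+'6.png',im)
  if n=='wrist': continue
  b=im.astype(int)
  if n=='top':
    blue=(b[...,2]>b[...,0]*1.6+20)&(b[...,2]>80); P,_,_=pts(n,d,blue)
    L=P[(P[:,2]>.22)&(P[:,0]>.5)&(P[:,0]<.75)&(P[:,1]<-.1)&(P[:,1]>-.33)]
    print('lid',L.max(0),cv2.fitEllipse(cv2.convexHull((L[:,:2]*1000).astype(np.float32)))[0])
    print('diff px', np.sum(np.abs(b-np.load('top0.npz')['im']).max(2)[100:240,95:345]>60))
s=env.observe();print(s['time_s'],s['ft_force'],s['position'])
i=vision.camera_info('wrist'); R=cv2.Rodrigues(np.array(i['rvec'],float))[0]; t=np.array(i['tvec'],float).ravel()
b=im.astype(int); v,u=np.nonzero((b[...,2]>b[...,0]*1.6+20)&(b[...,2]>60)&(d>0)); a=u-i['cx']; c=v-i['cy']; r=np.hypot(a,c); s=np.tan(r/i['fx'])/r; dd=d[v,u]
P=(np.c_[a*s*dd,c*s*dd,dd]-t)@R; Q=P[(P[:,2]>.0)&(P[:,2]<.07)&(P[:,0]<.56)&(P[:,0]>.44)&(P[:,1]<-.2)&(P[:,1]>-.33)]
print(len(Q),Q.mean(0),cv2.minAreaRect((Q[:,:2]*1000).astype(np.float32)))
```

```text
lid [ 0.71118205 -0.12173096  0.25538062] (622.851318359375, -209.0327911376953)
diff px 0
21.5 [ 0.8886757   0.56097326 -0.18434572] [ 0.44445941 -0.30549304  0.17480073]
1617 [ 0.49850786 -0.27624962  0.04509704] ((504.8528137207031, -273.21221923828125), (48.265892028808594, 50.01644515991211), 26.691301345825195)
```

View pics/scene6.png

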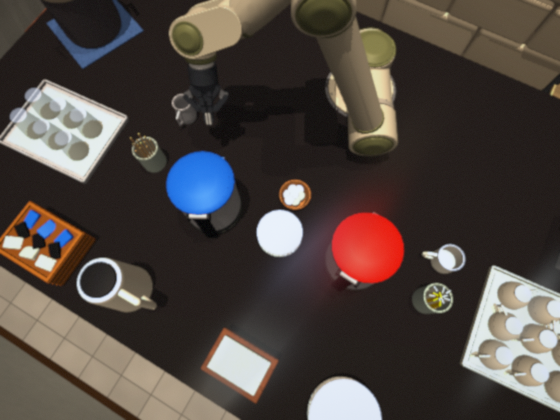

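The lid is shut, the bins and crockery haven't moved, and the gripper touches nothing. Handing in.

```bash
python3 -c "
from rig import close_job
print(close_job())"
```

```text
the job is handed in; nothing more can be done
None
```

The blue bin's lid was opened wide, held open, and let down shut, all by pressing its lever; the job is handed in at about 21.5 s of the 51 s allowed.

- **Pressing:** I set the closed fingertips on the blue pad, with the gripper tilted 30° away from the lid. I then pressed the lever to its stop, where the force rose to about 9 N.
- **Holding:** I kept it at the stop for about 3.9 s. The lid measured about 67° (1.18 rad, against 1.20 fully open).
- **Letting up:** I raised the fingertips at 6 mm/s, then 4 mm/s for the last part. The pad stayed against the fingertips until the lever was up, and then I backed the arm away.

**Last checks:**
- **Blue lid:** it is shut, with its crown at 255 mm, the same as the 256 mm measured at the start.
- **Blue bin:** its centre is unchanged to within 0.1 mm, and the pad is back at 45 mm.
- **Red bin and its surroundings:** the top view of the red bin, saucers, creamers and things beside them shows no changed pixels. The canister and jug by the blue bin I checked only by eye, and they look unmoved.
- **Gripper:** it touches nothing; the force reads about zero, within noise.

One number disagreed. The wrist camera's final outline of the pad came out too long (48 mm instead of 36 mm). I put that down to other blue pixels being picked up, because the pad's average position matched the start to within 2 mm.

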